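# Set out the viewing batch at the microscope

## Robot

A 6-joint arm with a two-finger parallel gripper is mounted at the origin on the work surface. World frame = base frame: x ahead of the robot, y to its left, z up, the work surface at z = 0. Lengths are in m, angles in rad, forces in N, time in s.
With the tool pointing down it reaches from about 0.325 to 0.925 m from the base axis. Payload 3.1 kg.
Tool frame: the origin (TCP) lies at the centre of the arm's flange, where the gripper is bolted on; the fingertips stand 173 mm ahead of it and the grasp point (between the pads) lies 155 mm ahead of it (tips_ahead is the distance from the TCP to the fingertips, in m); y points along the fingers, z is the direction in which the jaws open and shut, and the axes are right-handed (so a half turn about y gives the same grasp; the last joint's range is limited). The gripper opens to 85 mm and grips with 20 to 120 N. Pads are 22 mm wide; open, the fingers measure 114 mm over their backs; the gripper's body (76 mm by 85 mm) begins 54 mm behind the grasp point. The pads swing forward as they close: fully open they stand 13 mm farther back than shut.
Start: joints at [-1.32, 0.217, 1.613, -0, 1.311, -0.112], TCP at [0.222, -0.584, 0.405] pointing down, gripper open.
Joint ranges: [-2.75, 2.75], [-0.78, 2.1], [0.31, 2.55], [-1.13, 4.27], [0.13, 2.63], [-2.58, 2.58]. Speed limits (rad/s): [2.79, 2.79, 3.14, 3.14, 3.14, 3.14].

## Interface

Orientations are given as a unit quaternion [x, y, z, w].
In Python, from rig import * gives the robot as it stands. Calls block until the motion is done:
- move_ptp(position, orientation): joint-space move of the TCP to a pose.
- move_straight(position, rate=0.15, frame=None): straight line of the TCP; frame=None keeps the orientation; rate is the mean speed in m/s.
- move_j(angles): joint-space move.
- set_gripper(opening): finger opening in m; the grip force is fixed at half the most; returns when the fingers have stopped.
- wait(seconds).
- solve_ik(position, orientation): joint angles nearest the present ones, or None.
- grab_frame(name): name is "side" or "top"; returns (picture, depth): 420x560x3 uint8, blue, green, red; 420x560 float32, m along the optical axis (not along the pixel's ray), 0 where there is no reading.
- camera_params(name): a dict with "intrinsics" (3x3 intrinsics, pixels), "R" (3x3) and "t" (3): a world point X has camera coordinates R X + t. Camera axes: x right, y down, z forward; pixel columns grow to the right and rows downward; lengths in m; the calibration is good to about 2 mm. A picture is of the moment at which its call begins. camera_params takes no time and is no camera call.
A pose or a line that the arm cannot do raises MotionError and nothing moves.
- close_job(): hands the job in, once; it reports no verdict.
Readings, each from a call of its own:
- current_clock(): time.
- current_q(): joint angles.
- current_dq(): joint speeds.
- current_tau(): joint torques, N m.
- current_tcp_pos(): TCP position.
- current_eef_rot(): TCP orientation.
- current_contact_force(): force on the tool from outside, world axes, zero at the start.
- current_torque(): the same for the moment, N m.
- current_opening(): finger opening in m.
Only numpy, scipy, OpenCV 4.12 (cv2) and the standard library are available. Lean on these libraries where they do the work, as an engineer would, in place of code of your own. Each camera call takes 0.05 s, during which the arm holds its last target.

## Task

Set out the next viewing batch on the grey mat: the green-lidded dish in the middle of the steel disc with the yellow-lidded dish squarely on top of it, and the black lens can standing midway between the centres of the steel disc and the cork ring. Lay the blue slide box flat straight behind the cork ring (towards the mat's far edge, front and back being taken as the mat lies), centred on the ring, its long side parallel to the mat's long edges and a gap of about 40 mm between it and the ring. Everything ends upright, released and at rest; leave the red-lidded dish and the amber jar where they are.

Things in the scene. Friction and masses are not known exactly. Their poses are not given: they have to be found in the camera images.
- mat: Grey-green thin bench mat, 360 mm by 220 mm, 2 mm thick, fixed. Origin at the middle of its underside (on the bench, height 0). Its x axis runs across it, from the edge nearest the robot to the far edge (front to back); its y axis runs along its long edges; it may be turned a little (up to 0.2 rad).
- disc: Round bright steel disc, 90 mm diameter, 12 mm thick, fixed on the mat (its top is 14 mm over the bench). Origin at the centre of its underside; axes parallel to the mat's. It and the cork ring stand 220 mm apart centre to centre, each 110 mm left or right of the mat's middle and 50 mm nearer to the mat's front edge; which is left varies.
- ring: Brown cork ring (a flask stand), 70 mm outer and 40 mm inner diameter, 18 mm high, fixed on the mat. Origin at the centre of its underside; axes parallel to the mat's.
- green_mid (a point): Green-lidded round sample dish, closed, white base: 54 mm diameter, 20 mm high, about 60 g, loose, the lid flat on top. The point is its centre, half-way up (10 mm over its underside); z up.
- yellow_mid (a point): Yellow-lidded round sample dish, closed, white base: 54 mm diameter, 20 mm high, about 60 g, loose, the lid flat on top. The point is its centre, half-way up (10 mm over its underside); z up.
- lenscan_mid (a point): Black upright cylindrical can for a microscope lens, with a silver band and a silver dot on top: 34 mm diameter, 56 mm high, about 120 g, loose. The point is its centre, half-way up (28 mm); z up.
- slidebox_mid (a point): Blue flat slide box with a white label on top: 80 mm long (its x axis), 34 mm wide (y), 24 mm high, about 70 g, loose. The point is its centre, half-way up (12 mm); z up.
- red_mid (a point): Red-lidded round sample dish, closed, white base: 54 mm diameter, 20 mm high, about 60 g, loose, the lid flat on top. The point is its centre, half-way up (10 mm over its underside); z up. Not to be moved.
- jar_mid (a point): Small round amber jar with a white cap, 42 mm diameter, 52 mm high, loose. The point is its centre, half-way up (26 mm). Not to be moved.
Mind the look-alikes: they are no part of the job. What is shaped like the part that bears green_mid but pink or purple is not meant.

How it is judged:
At the end, for the whole second after the job is handed in: Upright and at rest: green dish on the disc, within 12 mm of its centre; yellow dish on the green, within 10 mm; can on the mat midway between disc and ring, within 12 mm each way; box on the mat, centre 92 mm behind the ring's centre, within 15 mm each way, within 0.2 rad of the long edges (horizontal distance between green_mid and disc below 0.012 m and z of green_mid in the frame of disc between 0.018 and 0.026 m and horizontal distance between yellow_mid and green_mid below 0.01 m and z of yellow_mid in the frame of green_mid between 0.016 and 0.024 m and x of lenscan_mid in the frame of mat between -0.062 and -0.038 m and y of lenscan_mid in the frame of mat between -0.012 and 0.012 m and z of lenscan_mid in the frame of mat between 0.026 and 0.034 m and x of slidebox_mid in the frame of ring between 0.077 and 0.107 m and y of slidebox_mid in the frame of ring between -0.015 and 0.015 m and z of slidebox_mid in the frame of mat between 0.01 and 0.018 m and angle between the x axis of slidebox_mid and the y axis of mat, either way round below 0.2 rad and angle between each of green_mid, yellow_mid, lenscan_mid, slidebox_mid's own z axis and vertical below 0.1 rad and linear speed of each of green, yellow, lenscan, slidebox below 0.02 m/s); the robot touches nothing.
It fails at once if the red-lidded dish is disturbed (moved more than 15 mm) (distance of red_mid from where it was at the start of the episode above 0.015 m).
It fails at once if the amber jar is disturbed (moved more than 15 mm) (distance of jar_mid from where it was at the start of the episode above 0.015 m).
It also fails if it takes over 104 s, if anything falls off the work surface, if the arm or the gripper's body presses on something with over 40 N, if the wrist force passes 120 N, or if a joint passes its speed limit or range.

## Working session

There is one attempt and no reset: what is moved stays moved. The work goes in short steps, each a Python script; the robot and the scene stay as the last script left them, time stands still between calls to the robot, and variables do not carry over. Pictures are saved under pics/ and viewed, and the job is handed in when it is done.

```bash
ls; mkdir -p pics
python3 - <<'E'
from rig import *
import cv2,numpy as np
for n in("top","side"):
    p,d=grab_frame(n); cv2.imwrite(f"pics/{n}0.png",p); np.save(f"{n}0.npy",d)
    c=camera_params(n); print(n,c["intrinsics"],c["R"],c["t"])
print(current_clock(),current_eef_rot(),current_tcp_pos())
E
```

```text
pics
top [[438.7496622    0.         278.68866826]
 [  0.         438.7496622  202.85785699]
 [  0.           0.           1.        ]] [[-0.02804157 -0.99951724 -0.01337772]
 [-0.98864566  0.02970805 -0.14729966]
 [ 0.14762598  0.00909531 -0.98900144]] [-0.01556423  0.48167557  0.99355505]
side [[432.2349635    0.         281.35432275]
 [  0.         432.2349635  211.92113982]
 [  0.           0.           1.        ]] [[-0.99993561 -0.01082229  0.00341394]
 [-0.00973248  0.66314809 -0.74842494]
 [ 0.00583572 -0.74840998 -0.66321071]] [0.4391681  0.04594545 1.0421384 ]
0.1 [-0.12762862  0.69628048 -0.69472342  0.12752958] [ 0.22174055 -0.58395212  0.40347333]
```

View pics/top0.png

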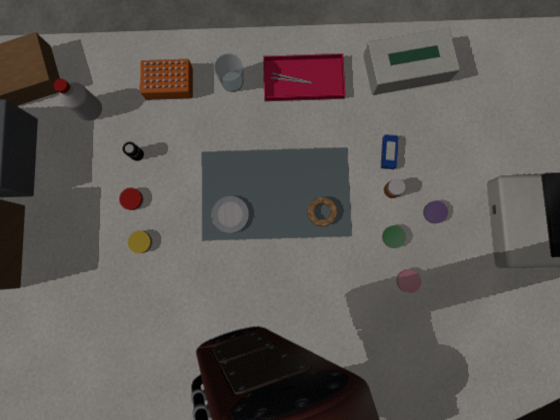

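View pics/side0.png

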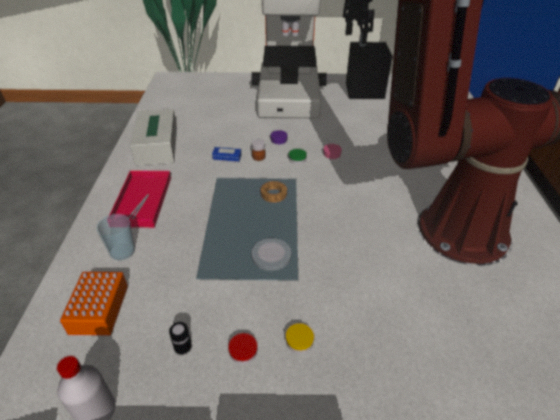

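```bash
cat > h.py <<'E'
import cv2,numpy as np
from scipy.spatial.transform import Rotation as Rn
from rig import *
def ray(cam,uv,z):
    c=camera_params(cam);R=np.array(c["R"]);t=np.array(c["t"])
    C=-R.T@t; d=R.T@np.linalg.inv(c["intrinsics"])@np.array([uv[0],uv[1],1.]);return C+d*(z-C[2])/d[2]
def mask(p,h0,h1,s=90,v=50):
    hsv=cv2.cvtColor(p,cv2.COLOR_BGR2HSV);m=cv2.inRange(hsv,(h0,s,v),(h1,255,255));return m
def blobs(m,amin=60):
    n,l,st,ce=cv2.connectedComponentsWithStats(m)
    return [(ce[i].round(1),st[i,4],(l==i).astype(np.uint8)) for i in range(1,n) if st[i,4]>=amin]
def quat(jaw):   # tool down, jaw direction angle in world
    z=np.array([np.cos(jaw),np.sin(jaw),0]);y=np.array([0,0,-1.]);x=np.cross(y,z)
    return Rn.from_matrix(np.column_stack([x,y,z])).as_quat()
E
python3 - <<'E'
from h import *
print("start rot\n",Rn.from_quat(current_eef_rot()).as_matrix().round(3))
H={"green":(45,85,.02),"yellow":(20,33,.02),"red":(0,6,.02),"blue":(105,125,.024),"orange":(7,19,.018)}
for n in("top","side"):
    p=cv2.imread(f"pics/{n}0.png")
    for k,(a,b,z) in H.items():
        for c,ar,m in blobs(mask(p,a,b,s=80)):
            if ar>3000: continue
            ct=cv2.findContours(m,0,2)[0][0]; 
            print(n,k,c,ar,ray(n,c,z).round(4), cv2.boundingRect(ct), [round(x,1) for x in cv2.minAreaRect(ct)[1]], round(cv2.minAreaRect(ct)[2],1))
p=cv2.imread("pics/top0.png")
hsv=cv2.cvtColor(p,cv2.COLOR_BGR2HSV)
for u,v in((270,180),(230,213),(250,213),(180,215),(390,150),(322,200),(132,151)): print((u,v),hsv[v,u])
a=cv2.resize(p[120:310,90:260],None,fx=4,fy=3.1,interpolation=2)
b=cv2.resize(p[120:310,300:470],None,fx=4,fy=3.1,interpolation=2)
a=cv2.resize(p[125:305,105:265],None,fx=2.45,fy=3,interpolation=2);b=cv2.resize(p[125:305,300:460],None,fx=2.45,fy=3,interpolation=2)
cv2.imwrite("pics/crop1.png",np.hstack([a,b]))
E
```

```text
start rot
 [[-0.935 -0.001  0.355]
 [-0.355  0.002 -0.935]
 [-0.    -1.    -0.002]]
top green [413.7  55. ] 511 [ 0.8463 -0.3768  0.02  ] (389, 46, 50, 19) [10.6, 48.9] 80.0
top green [391. 234.] 227 [ 0.4015 -0.291   0.02  ] (383, 226, 20, 19) [13.4, 20.5] 45.0
top yellow [139.  241.5] 422 [0.4011 0.3028 0.02  ] (128, 231, 23, 22) [21.0, 22.0] 90.0
top red [59.9 84.5] 151 [0.7987 0.5087 0.02  ] (54, 78, 14, 15) [12.5, 13.4] 26.6
top red [129.9 198.3] 396 [0.5051 0.3267 0.02  ] (119, 188, 23, 22) [21.0, 22.0] 90.0
top blue [389.  151.9] 334 [ 0.5987 -0.2982  0.024 ] (381, 135, 17, 34) [15.1, 33.3] 3.6
top orange [21.2 63.8] 2231 [0.8581 0.6107 0.018 ] (0, 32, 49, 64) [50.3, 52.3] 73.3
top orange [165.3  79.4] 1806 [0.804  0.2452 0.018 ] (140, 59, 53, 41) [40.0, 52.0] 90.0
top orange [388.2 192. ] 64 [ 0.502  -0.2914  0.018 ] (384, 184, 13, 14) [15.6, 7.0] 53.1
top orange [321.9 211.1] 467 [ 0.4608 -0.1315  0.018 ] (308, 197, 29, 29) [28.0, 28.0] 90.0
side green [156.6  13.5] 435 [ 1.0899 -1.5508  0.02  ] (144, 0, 25, 40) [43.3, 16.8] 77.5
side green [180.5  12.6] 477 [ 0.9714 -1.5678
[... 591 characters left out ...]
26.1 154.9] 259 [ 0.6007 -0.2799  0.024 ] (212, 147, 29, 14) [28.0, 12.2] 4.8
side orange [70.5 95.7] 1802 [ 1.1892 -0.649   0.018 ] (0, 89, 144, 16) [15.0, 143.0] 90.0
side orange [556.1 117.4] 64 [-0.4574 -0.5238  0.018 ] (552, 103, 8, 31) [30.0, 6.5] 88.0
side orange [467.2 130.8] 206 [-0.1384 -0.4343  0.018 ] (463, 111, 9, 40) [8.0, 39.0] 0.0
side orange [258.2 154.6] 119 [ 0.5095 -0.2918  0.018 ] (252, 150, 13, 11) [10.0, 12.0] 90.0
side orange [273.5 191.2] 401 [ 0.461  -0.1236  0.018 ] (261, 181, 26, 21) [20.0, 25.0] 90.0
(270, 180) [94 28 74]
(230, 213) [  0   9 114]
(250, 213) [90 27 47]
(180, 215) [ 17  15 121]
(390, 150) [ 20  19 118]
(322, 200) [ 17 128  80]
(132, 151) [ 0  9 57]
```

View pics/crop1.png

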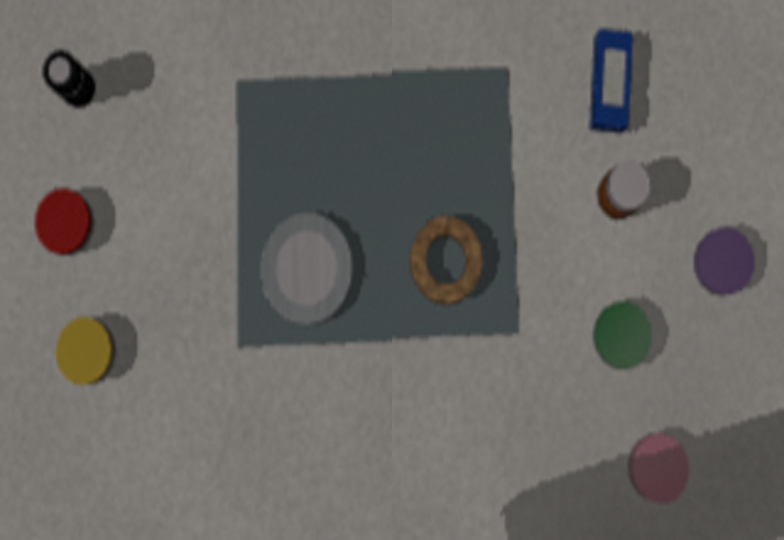

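The crop (left of the mat, then right) shows these candidates, in top-view pixels:
- **Green dish:** the green lid is at (394,236). The look-alikes are pink (409,281) and purple (435,212).
- **Yellow dish:** yellow is at (140,242). Red at (131,198) must stay where it is.
- **Can:** black at (132,151).
- **Box:** blue at (390,152), with the jar at (395,188) just below it.
- **Fixtures:** the disc is on the left (230,214) and the ring on the right (322,211).

The green choice is clear. Next I'll refine the positions.

```bash
cat > det.py <<'E'
from h import *
def lid(n,p,a,b,s,box,z):
    m=mask(p,a,b,s=s,v=35); k=np.zeros_like(m); x0,y0,x1,y1=box; k[y0:y1,x0:x1]=m[y0:y1,x0:x1]
    k=cv2.morphologyEx(k,cv2.MORPH_CLOSE,np.ones((5,5),np.uint8))
    ct=max(cv2.findContours(k,0,2)[0],key=cv2.contourArea)
    return ct
E
python3 - <<'E'
from det import *
p=cv2.imread("pics/top0.png");s=cv2.imread("pics/side0.png")
def rep(nm,n,ct,z):
    pts=np.array([ray(n,q,z)[:2] for q in ct[:,0].astype(float)]).astype(np.float32)
    (c,r)=cv2.minEnclosingCircle(pts); print(nm,n,"circle",np.round(c,4),round(r,4),"rect",[np.round(x,4) for x in cv2.minAreaRect(pts)])
rep("green","top",lid("top",p,45,90,45,(375,215,415,258),0),.02)
rep("green","side",lid("side",s,45,90,45,(280,140,315,168),0),.02)
rep("yellow","top",lid("top",p,18,36,90,(120,225,160,260),0),.02)
rep("yellow","side",lid("side",s,18,36,90,(275,310,325,360),0),.02)
rep("blue","top",lid("top",p,100,130,80,(370,125,410,180),0),.024)
rep("blue","side",lid("side",s,100,130,80,(205,140,250,168),0),.024)
rep("ring","top",lid("top",p,5,25,80,(300,190,345,235),0),.018)
rep("ring","side",lid("side",s,5,25,80,(255,175,295,210),0),.018)
rep("mat","top",lid("top",p,80,110,18,(190,140,365,250),0),.002)
rep("mat","side",lid("side",s,80,110,18,(190,170,310,285),0),.002)
for n,im,b in (("top",p,(200,185,262,245)),("side",s,(245,230,300,280))):
    hs=cv2.cvtColor(im,cv2.COLOR_BGR2HSV);m=((hs[...,2]>85)&(hs[...,1]<26)).astype(np.uint8)*255
    k=np.zeros_like(m);k[b[1]:b[3],b[0]:b[2]]=m[b[1]:b[3],b[0]:b[2]]
    rep("disc",n,max(cv2.findContours(k,0,2)[0],key=cv2.contourArea),.014)
a=cv2.resize(p[130:170,115:155],(400,400),interpolation=0);b=cv2.resize(s[310:360,160:210],(400,400),interpolation=0)
cv2.imwrite("pics/can.png",np.hstack([a,b]))
E
```

```text
green top circle [ 0.3961 -0.2974] 0.0266 rect [array([ 0.3955, -0.2976]), array([0.0518, 0.0493]), np.float64(88.3198)]
green side circle [ 0.3972 -0.2923] 0.0308 rect [array([ 0.397 , -0.2916]), array([0.0524, 0.0564]), np.float64(0.9026)]
yellow top circle [0.4006 0.3026] 0.0275 rect [array([0.4011, 0.3028]), array([0.0528, 0.0495]), np.float64(88.3651)]
yellow side circle [0.4023 0.3063] 0.0298 rect [array([0.4022, 0.3066]), array([0.054, 0.057]), np.float64(0.7365)]
blue top circle [ 0.5998 -0.2984] 0.0436 rect [array([ 0.5998, -0.2992]), array([0.0361, 0.0829]), np.float64(82.96)]
blue side circle [ 0.6011 -0.2877] 0.0492 rect [array([ 0.6013, -0.2857]), array([0.0613, 0.0845]), np.float64(82.7328)]
ring top circle [ 0.4606 -0.1315] 0.0352 rect [array([ 0.4611, -0.1318]), array([0.0665, 0.0672]), np.float64(87.8296)]
ring side circle [ 0.4607 -0.1247] 0.0432 rect [array([ 0.4612, -0.1255]), array([0.0658, 0.0832]), np.float64(0.8524)]
mat top circle [ 0.5095 -0.0228] 0.2067 rect [array([ 0.5107, -0.0217]), array([0.2162, 0.3568]), np.float64(0.0122)]
mat side circle [ 0.5125 -0.0202] 0.2057 rect [array([ 0.5119, -0.0211]), array([0.2178, 0.358 ]), np.float64(0.0144)]
disc top circle [0.461  0.0895] 0.0444 rect [array([0.4617, 0.0895]), array([0.0857, 0.0858]), np.float64(43.9217)]
disc side circle [0.4603 0.0922] 0.0513 rect [array([0.462 , 0.0926]), array([0.1006, 0.0893]), np.float64(81.3342)]
```

View pics/can.png

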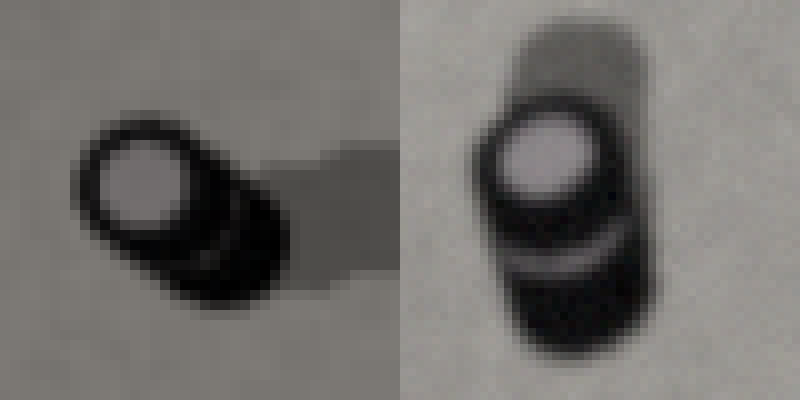

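Run:
```python
from h import *
print("can",ray("top",(128.8,147.8),.056).round(4),ray("side",(178.0,328.9),.056).round(4))
q=quat(np.pi/2); q2=quat(-np.pi/2)
for qq in(q,q2): print(solve_ik([.396,-.297,.26],qq))
s=solve_ik([.396,-.297,.26],q); s2=solve_ik([.396,-.297,.26],q2)
qq=q if (s2 is None or (s is not None and abs(s[5])<abs(s2[5]))) else q2
move_ptp([.396,-.297,.26],qq); print(current_clock())
set_gripper(.065)
for n in("top","side"):
    p,d=grab_frame(n);cv2.imwrite(f"pics/{n}1.png",p);np.save(f"{n}1.npy",d)
p=cv2.imread("pics/side1.png");cv2.imwrite("pics/s1c.png",cv2.resize(p[40:200,200:400],(800,600)))
print(current_tcp_pos(),current_opening(),current_contact_force())
```

```text
can [0.6195 0.3192 0.056 ] [0.6203 0.3176 0.056 ]
[-7.85390875e-01  1.21517429e-01  2.02341725e+00 -4.44089210e-16
  9.96657976e-01 -2.35618720e+00]
[-7.85390875e-01  1.21517429e-01  2.02341725e+00 -4.44089210e-16
  9.96657976e-01  7.85405451e-01]
1.4667
[ 0.39592257 -0.29728449  0.26007179] 0.06485064499243179 [0.2255364  0.36887325 0.43588722]
```

View pics/s1c.png

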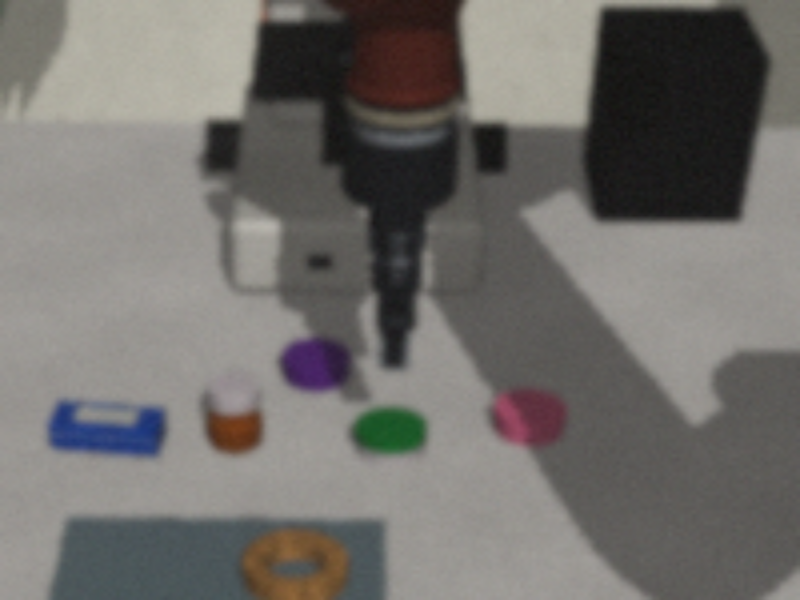

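The side view shows the gripper above the green lid, at crop (390,430). The near fingertip's lower end is at crop (395,367), about (298.7,137.9) in the full picture.

Run:
```python
from h import *
c=camera_params("side");R=np.array(c["R"]);t=np.array(c["t"]);K=c["intrinsics"]
d=np.load("side1.npy")
for v in (130,133,135,136,137,138,139):
    z=d[v,298]; X=R.T@(np.linalg.inv(K)@np.array([298,v,1.])*z-t); print(v,z,X.round(4))
```

```text
130 1.1532447 [ 0.398  -0.2543  0.1229]
133 1.160498 [ 0.3977 -0.2553  0.1131]
135 1.1699494 [ 0.3973 -0.2599  0.1041]
136 1.1603302 [ 0.3976 -0.2498  0.1072]
137 1.1661875 [ 0.3974 -0.2531  0.1021]
138 1.1739893 [ 0.3971 -0.258   0.0959]
139 1.3460407 [ 0.3917 -0.4043  0.0015]
```

```bash
cat >> h.py <<'E'
def best(pos,jaws):
    o=[]
    for j in jaws:
        for k in (0,np.pi):
            s=solve_ik(pos,quat(j+k))
            if s is not None: o.append((np.abs(np.array(s)-current_q()).max(),j+k))
    return quat(min(o)[1])
def pick(x,y,jaw,z,opening=.085,up=.27):
    q=best([x,y,up],[jaw]); set_gripper(opening); move_ptp([x,y,up],q)
    move_straight([x,y,z],.12); set_gripper(0.0)
    print("grip",current_opening(),current_tcp_pos().round(4) if hasattr(current_tcp_pos(),'round') else current_tcp_pos())
    move_straight([x,y,up],.15); wait(.2); print("after lift",current_opening(),current_clock(),np.round(current_contact_force(),2))
def place(x,y,q,z,opening,up=.27):
    move_ptp([x,y,up],q); move_straight([x,y,z],.1); wait(.2); print("F",np.round(current_contact_force(),2))
    set_gripper(opening); wait(.2); move_straight([x,y,up],.15); print("t",current_clock())
def snap(tag,cams=("top","side")):
    for n in cams:
        p,d=grab_frame(n);cv2.imwrite(f"pics/{n}{tag}.png",p);np.save(f"{n}{tag}.npy",d)
E
python3 - <<'E'
from h import *
pick(.396,-.297,np.pi/2,.172)
snap("2",("side",))
place(.461,.089,best([.461,.089,.27],[0,np.pi/2]),.187,.075)
pick(.401,.3035,np.pi/2,.172)
snap("3")
E
python3 -c "
import cv2,numpy as np
a=cv2.imread('pics/top3.png')[100:300,90:450];b=cv2.imread('pics/side3.png')[130:370,150:400]
cv2.imwrite('pics/c3.png',np.hstack([cv2.resize(a,(450,500)) if 0 else cv2.resize(a,(480,267)),cv2.resize(b,(278,267))]))"
```

```text
grip 0.051861379184842286 [ 0.3967 -0.2977  0.1734]
after lift 0.051865937012259056 4.875 [-0.18  0.21 -1.63]
F [-6.23 -1.28 10.56]
t 8.825
grip 0.05208644612438532 [0.4018 0.304  0.1734]
after lift 0.051721929280782064 12.4917 [-0.3  -0.04  0.28]
```

View pics/c3.png

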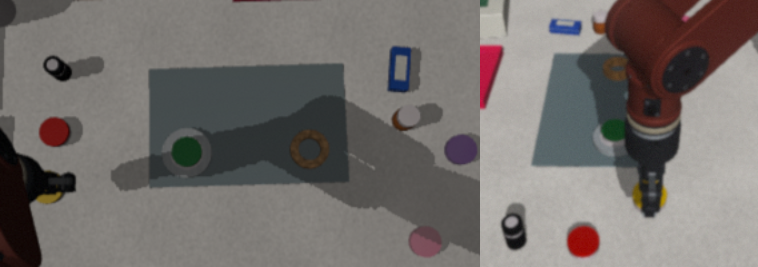

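The green dish is now near the disc centre, at (186,152) in the left panel. The yellow dish is between the fingers. I'll measure the green before stacking.

```bash
cat >> det.py <<'E'
def pos(n,p,a,b,s,box,z):
    m=mask(p,a,b,s=s,v=25);k=np.zeros_like(m);x0,y0,x1,y1=box;k[y0:y1,x0:x1]=m[y0:y1,x0:x1]
    k=cv2.morphologyEx(k,cv2.MORPH_CLOSE,np.ones((5,5),np.uint8))
    ct=max(cv2.findContours(k,0,2)[0],key=cv2.contourArea)
    pts=np.array([ray(n,q,z)[:2] for q in ct[:,0].astype(float)]).astype(np.float32)
    return [np.round(x,4) for x in cv2.minAreaRect(pts)]
E
python3 - <<'E'
from det import *
print(pos("top",cv2.imread("pics/top3.png"),45,90,75,(205,190,255,240),.034))
E
```

```text
[array([0.4596, 0.0865]), array([0.0493, 0.0498]), np.float64(89.1381)]
```

Run:
```python
from h import *
place(.4597,.087,best([.46,.087,.27],[0,np.pi/2]),.208,.075)
pick(.6195,.319,0.8,.190,up=.30)
snap("4")
```

```text
F [-0.42  0.04 -0.06]
t 15.5833
grip 0.03305872454262887 [0.6199 0.3192 0.1908]
after lift 0.03306657721091456 19.6167 [-0.11  0.27 -2.21]
```

View pics/top4.png

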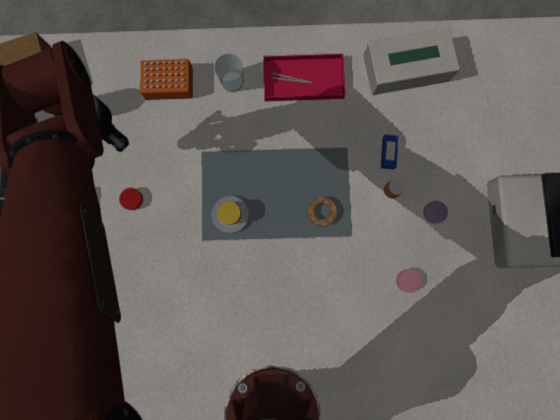

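View pics/side4.png

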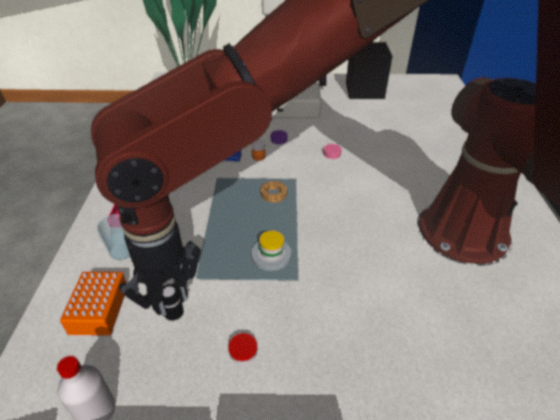

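The yellow dish sits on the green at top (229,212). The can is in the gripper at side (173,308).

Run:
```python
from h import *
from det import pos
print(pos("top",cv2.imread("pics/top4.png"),18,36,90,(205,190,255,240),.054))
place(.461,-.0215,best([.461,-.0215,.30],[0]),.193,.060,up=.30)
pick(.5998,-.2985,np.deg2rad(83),.176,opening=.065)
snap("5")
```

```text
[array([0.4583, 0.0863]), array([0.0532, 0.051 ]), np.float64(88.3163)]
F [-0.04  0.69 -1.09]
t 23.975
grip 0.032617824831173974 [ 0.6005 -0.299   0.1776]
after lift 0.03251225298400168 27.7 [ 0.45 -0.17 -0.64]
```

View pics/top5.png

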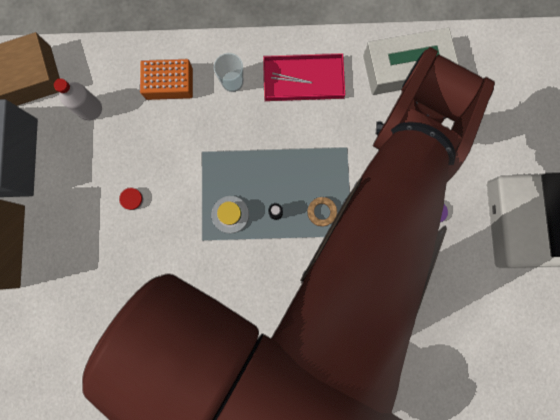

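View pics/side5.png

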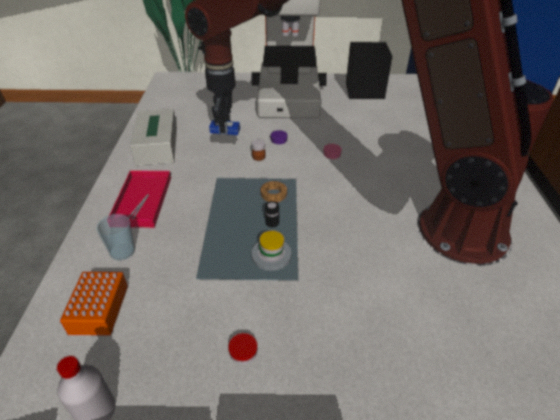

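The box is level in the jaws at side (224,128). The can stands at top (276,211). Placing the box now.

Run:
```python
from h import *
from det import pos
place(.553,-.1315,best([.553,-.1315,.27],[0]),.1785,.050)
move_j([-1.32,0.217,1.613,0,1.311,-0.112]); wait(.5); snap("6"); print(current_clock())
p=cv2.imread("pics/top6.png")
print("box",pos("top",p,100,130,80,(290,140,360,200),.026))
print("yellow",pos("top",p,18,36,90,(205,190,255,240),.054))
print("ring",pos("top",p,5,25,80,(300,190,345,235),.018))
print("red",pos("top",p,0,6,90,(110,180,150,220),.02),pos("top",cv2.imread("pics/top0.png"),0,6,90,(110,180,150,220),.02))
print("jar",pos("top",p,7,19,80,(375,178,410,205),.02),pos("top",cv2.imread("pics/top0.png"),7,19,80,(375,178,410,205),.02))
g=p[200:225,262:292];hs=cv2.cvtColor(g,cv2.COLOR_BGR2HSV);m=((hs[...,2]>85)).astype(np.uint8)
for c,a,_ in blobs(m,8): print("can",c+[262,200],a,ray("top",c+[262,200],.058).round(4))
s=cv2.imread("pics/side6.png")
cv2.imwrite("pics/c6.png",np.hstack([cv2.resize(p[140:250,195:360],(400,300)),cv2.resize(s[170:285,195:310],(300,300))]))
```

```text
F [-6.91  1.71 10.42]
t 31.6667
34.3417
box [array([ 0.5504, -0.1301]), array([0.0814, 0.0366]), np.float64(88.2122)]
yellow [array([0.4583, 0.0863]), array([0.0532, 0.051 ]), np.float64(88.3163)]
ring [array([ 0.4612, -0.1306]), array([0.069 , 0.0671]), np.float64(88.2683)]
red [array([0.5041, 0.3258]), array([0.0526, 0.0517]), np.float64(44.8981)] [array([0.5041, 0.3258]), array([0.0526, 0.0517]), np.float64(44.8981)]
jar [array([ 0.5022, -0.2916]), array([0.0368, 0.017 ]), np.float64(33.2757)] [array([ 0.5022, -0.2916]), array([0.0368, 0.017 ]), np.float64(33.2757)]
can [274.9 209.6] 54 [ 0.4623 -0.0206  0.058 ]
```

View pics/c6.png

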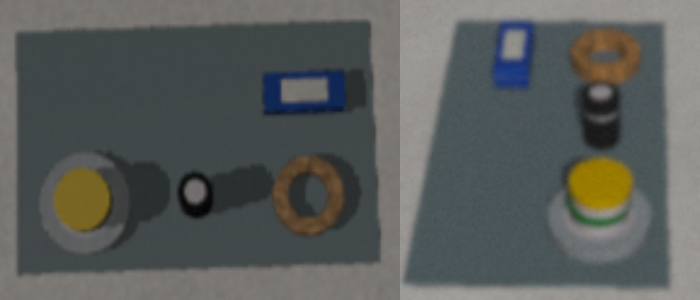

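The crop shows the yellow dish squarely on the green on the disc, the can upright between the disc and the ring, and the box straight behind the ring. All of them measure within tolerance, so I'm handing in.

```bash
python3 -c "
from rig import *
close_job()"
```

```text
the job is handed in; nothing more can be done
```

I handed the job in at about 34 s. By my camera checks everything was in place, but the system reports no verdict. I placed the green dish on the disc, the yellow dish on top of it, the lens can midway, and the slide box behind the ring.

| Item | Last measurement | Limit |
|---|---|---|
| Green dish, from disc centre | about 3 mm (measured before stacking) | 12 mm |
| Yellow dish, from green dish | about 1.5 mm | 10 mm |
| Can, from the midpoint | about 1–2 mm | 12 mm each way |
| Box, behind ring centre | 89–90 mm | 77–107 mm |
| Box, sideways from ring centre | about 1 mm | 15 mm |
| Box, angle to long edges | about 2° | 0.2 rad (about 11°) |

The red dish and the amber jar measured exactly as they did at the start. The arm was clear of everything, back at its start pose.

- **Side camera:** its y readings for the low objects ran 3–12 mm off the top camera's, because the objects' side walls merge into the colour masks. I used the top view.
- **Contact force:** setting down the green dish and the box each pressed about 10 N, well under the 40 N limit. I noticed no shift from it.

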